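# Set the laminator's thickness lever to the third click

### The job

The film-thickness lever on top of the laminator has to be set by its clicks: push it all the way home, to the end of its slot nearest the round power button, then push it away from the button through three clicks and leave it resting in the third notch, without running past that notch at any time. Only push the lever, never pinch it between the fingers and never force it against its stop, and leave the jug, glue bottle, tape roll and tub where they stand.

Things in the scene. Friction and masses are not known exactly. Their poses are not given: they have to be found in the camera images.
- laminator: Grey laminator fixed to the table: housing 150 mm (x) by 360 mm (y), flat top 90 mm above the table. Origin on the table under the housing's centre; x from the feed side (towards the robot) to the back, y to its left, z up. A black tray 40 mm high juts 97 mm from the feed side. The lever's slot runs along y in the top, at x = -15 mm.
- lever (a joint): Lever travel, m: 0 at home (hard stop, button end), growing along laminator -y. Notches every 16 mm: 0.016 first click, 0.032 second, 0.048 third, up to 0.080. Starts in the first or second. A sprung ball holds it in each; crossing the crest midway takes 3 to 6 N, then it snaps by itself 8 mm on into the next notch, leaving the fingertip behind: the force rises, then drops to nothing.
- lever_top (a point): Centre of the top of the lever's black thumb tab, 28 mm above the laminator's flat top. The tab is 28 mm long along the slot (flat end noses 12 mm wide and 22 mm high, 14 mm either side of this point) and 22 mm wide across its middle; its top 6 mm is a crown 12 by 10 mm. Moves with the lever; axes as the laminator's.
- home_mark (a point): Point on the laminator's flat top under the middle of the lever when it is home. Six small black ribs, 16 mm apart, lie beside the slot on the side away from the robot, one per notch; the home rib is longer.
- power_button (a point): Centre of the top of the round white power button, 28 mm across and 4 mm high, fixed, 85 mm from the home mark along the laminator's +y. It is a landmark only.
- jug: Loose steel jug, 104 mm across and 130 mm high with brushes standing out to 215 mm, handle on one side; beside the laminator's right end. Origin under its centre. Leave alone.
- glue: Loose white glue bottle, 48 mm across, 115 mm high, near the laminator's left front. Origin under its centre. Leave alone.
- tape: Loose tape roll lying flat, 84 mm across, 24 mm high, near the laminator's right front. Origin under its centre. Leave alone.
- tub: Loose yellow open tub of markers, 100 by 220 mm, 55 mm high, behind the laminator. Origin under its centre. Leave alone.

How it is judged:
By the outcome, as a careful person would: the job done as asked, in the order asked, and still so for the second after the job is handed in, with the robot touching nothing.
It also fails if it takes over 61 s, if anything falls off the work surface, if the arm or the gripper's body presses on something with over 40 N, if the wrist force passes 120 N, or if a joint passes its speed limit or range.

### The arm

A 6-joint arm with a two-finger parallel gripper is mounted at the origin on the work surface. World frame = base frame: x ahead of the robot, y to its left, z up, the work surface at z = 0. Lengths are in m, angles in degrees, forces in N, time in s.
With the tool pointing down it reaches from about 0.4 to 0.825 m from the base axis. Payload 7 kg.
Tool frame: the origin (TCP) lies at the very end of the fingers, on their centre line; the grasp point (between the pads) lies 19 mm behind it; z points along the fingers, y is the line along which they close (so a half turn about z gives the same grasp; the last joint's range is limited). The gripper opens to 88 mm and grips with 3 to 60 N. Pads are 19 mm wide; open, the fingers measure 130 mm over their backs; the gripper's body (78 mm by 193 mm) begins 47 mm behind the grasp point.
Start: joints at [84.803, 20.546, 0.682, 0, -70.136, -16.507], TCP at [0.25, 0.627, 0.197] pointing down, gripper open.
Joint ranges: [-176.03, 176.03], [-82.01, 121.73], [-58.28, 71.71], [-173.87, 95.51], [-174.79, -0.11], [-173.66, 173.66]. Speed limits (degrees/s): [136.94, 136.94, 172.46, 180, 180, 180].

### API

Orientations are given as [roll, pitch, yaw] about the fixed x, y, z axes, in that order (R = Rz(yaw) Ry(pitch) Rx(roll)).
In Python, from plant import ctrl gives the robot as it stands.
- The arm moves only by the tool carry_out, never from a script. Its argument "deltas" is a list that holds one entry, the list of rows, each a list of 5 numbers: the shift along the tool's x, y, z scaled (see below), then the turn about the tool's z scaled (see below), then the opening, from -1 (shut) to 1 (fully open). A call has 1 to 5 rows; each row is the pose to reach, as a shift and turn from the pose commanded when the call began, along the tool's axes at that moment, turning the shorter way round; what a row does not reach only later rows make up. The controller multiplies each number of a shift by 20 cm and each number of a turn by 2 pi rad. A row lasts 1/10 s, in which the tool goes at most 50 mm and 8.59 degrees, less where a joint would pass 70% of its speed; a pose out of reach is approached as far as the arm can. A call with a number of a shift or a turn outside -1 to 1 is refused whole. A call with a gripper value outside its range is refused whole. The fingers move at their own pace and stop on an object; the grip force is fixed at half the most. Time passes only in rows, so rows that repeat a pose let the fingers close. It gives the time, the measured TCP pose, the force, the opening and the grip force at its end, in the units of the state.
- ctrl.get_obs(): the state, without advancing time (a new reading comes with each control period).
- ctrl.snapshot(name): name is "scene" or "top"; returns a dict with "color" (480x640x3 uint8, red, green, blue), "camera_matrix" (3x3 intrinsics, pixels), "R" (3x3) and "t" (3): a world point X has camera coordinates R X + t. Camera axes: x right, y down, z forward; pixel columns grow to the right and rows downward; lengths in m; the calibration is good to about 2 mm. A picture is of the moment at which its call begins. There is no depth.
- ctrl.close_job(): hands the job in; it is judged then, once.
Trained networks look in a picture, given as the dict that the camera call returned (one of the last four; its "shot" number tells which), for a name from the list of things; names that differ only in an ending like _2 or _b are one class to them, and where a whole thing is asked for, a point or a joint stands for the part that bears it (a point fixed in the world has none). Each returns a list of dicts, best first, with "p" (0 to 1); they miss things now and then, are a little off and sometimes report something else, mostly with a low value. They report only what shows in the picture. A call takes as long as a camera call.
- ctrl.search_frame(picture, name): "centre" ([column, row] in pixels, amid what is visible of it).
- ctrl.silhouettes(picture, name): "mask" (480x640 bool, what is visible of it) and "centre" ([column, row] in pixels, amid what is visible of it).
- ctrl.spot_point(picture, name): "centre" ([column, row] in pixels: a listed point, or the origin of a listed thing).
The state is a dict: "clock": time; "joint_pos": joint angles; "qvel": joint speeds; "tau": joint torques, N m; "tool_pos": TCP position; "orientation": TCP orientation; "force": force on the tool from outside, world axes, zero at the start; "moment": the same for the moment, N m; "opening": finger opening in m; "gripper_force": force on a finger pad.
Only numpy, scipy, OpenCV 4.12 (cv2) and the standard library are available. Lean on these libraries where they do the work, as an engineer would, in place of code of your own. Each camera call takes 0.05 s, during which the arm holds its last target. There are 200 camera calls.

## Working session

There is one attempt and no reset: what is moved stays moved. The work goes in short steps, Python scripts to look and compute and a tool call to move; the robot and the scene stay as the last step left them, time stands still between calls to the robot, and variables do not carry over. Pictures are saved under pics/ and viewed, at most 10 in all, crops included, and the job is handed in when it is done.

Besides the shell and the picture viewer there is one more tool, called after "Emit:" as name(argument=value, ...) on one line, values as JSON. carry_out: Moves the arm, as the interface text tells. Its arguments: {"type":"object","properties":{"deltas":{"type":"array"}},"required":["deltas"]}

```bash
mkdir -p pics
cat > h.py <<'E'
import numpy as np,cv2
from plant import ctrl
def ray(s,px):
    K=s["camera_matrix"];R=s["R"];t=s["t"]
    d=R.T@np.linalg.inv(K)@np.array([px[0],px[1],1.]);return -R.T@t,d
def atz(s,px,z):
    c,d=ray(s,px);return c+d*(z-c[2])/d[2]
def tri(a,pa,b,pb):
    A=[];B=[]
    for s,p in((a,pa),(b,pb)):
        c,d=ray(s,p);d=d/np.linalg.norm(d);P=np.eye(3)-np.outer(d,d);A.append(P);B.append(P@c)
    return np.linalg.lstsq(np.vstack(A),np.hstack(B),rcond=None)[0]
def proj(s,X):
    q=s["camera_matrix"]@(s["R"]@np.array(X)+s["t"]);return q[:2]/q[2]
E
python3 - <<'E'
from h import *
np.set_printoptions(precision=4,suppress=True)
S={n:ctrl.snapshot(n) for n in("scene","top")}
for n,s in S.items():
    cv2.imwrite(f"pics/{n}0.png",s["color"][:,:,::-1]); print(n,-s["R"].T@s["t"])
Z=dict(lever_top=.118,home_mark=.09,power_button=.094,laminator=0,jug=0,glue=0,tape=0,tub=0)
for k,z in Z.items():
    for n,s in S.items():
        for r in ctrl.spot_point(s,k)[:2]: print(k,n,round(r["p"],2),np.array(r["centre"]),atz(s,r["centre"],z))
print(ctrl.get_obs())
E
```

```text
scene [1.1069 0.3839 1.1856]
top [0.2848 0.0411 1.3126]
lever_top scene 0.68 [331.7 251.5] [0.56   0.0898 0.118 ]
lever_top scene 0.49 [201.6 226. ] [ 0.6633 -0.206   0.118 ]
lever_top top 0.69 [253.7 250. ] [0.56   0.1833 0.118 ]
lever_top top 0.54 [301.5 251. ] [0.5554 0.0772 0.118 ]
home_mark scene 0.58 [337.  261.8] [0.5629 0.1068 0.09  ]
home_mark top 0.93 [290.8 255.8] [0.5511 0.1024 0.09  ]
power_button scene 0.7 [331.6 252.4] [0.55   0.0842 0.094 ]
power_button scene 0.62 [364.4 276.9] [0.5656 0.1811 0.094 ]
power_button top 0.64 [298.8 253.1] [0.5561 0.0841 0.094 ]
power_button top 0.58 [254.2 252. ] [0.5608 0.185  0.094 ]
laminator scene 0.58 [316.9 272.1] [0.57   0.0566 0.    ]
laminator top 0.61 [310.8 260.5] [0.558  0.0585 0.    ]
jug scene 0.83 [203.4 226.8] [ 0.6137 -0.2657  0.    ]
jug top 0.58 [444.9 239. ] [ 0.6048 -0.2711  0.    ]
glue scene 0.72 [419.9 301.9] [0.5071 0.3107 0.    ]
glue top 0.85 [207.6 291.9] [0.4865 0.3071 0.    ]
tape scene 0.89 [283.8 188.3] [ 0.3979 -0.1572  0.    ]
tape top 0.74 [402.5 321.4] [ 0.4063 -0.1559  0.    ]
tub scene 0.98 [288.2 335.1] [0.7464 0.0876 0.    ]
tub top 0.73 [298.6 195.6] [0.7242 0.0861 0.    ]
{'clock': 0.9, 'joint_pos': array([ 84.8044,  20.5461,   0.6825,   0.0018, -70.1363, -16.5081]), 'qvel': array([-0.0474, -0.0771,  0.0107,  0.0171,  0.066 ,  0.1138]), 'tau': array([  0.004 , -58.2359,  29.3297,   7.0026,   0.0126,   0.    ]), 'tool_pos': array([0.2496, 0.6271, 0.197 ]), 'orientation': array([-179.9994,   -0.0016,  -21.7031]), 'force': array([-0.0474, -0.4295,  0.1139]), 'moment': array([-0.0095, -0.0397,  0.0288]), 'gripper_force': 0.0, 'opening': 0.08759139952350461}
```

Run:
```python
import cv2
a=cv2.imread("pics/top0.png")[215:295,235:355]; b=cv2.imread("pics/scene0.png")[220:310,270:390]
cv2.imwrite("pics/ct.png",cv2.resize(a,(780,520),interpolation=cv2.INTER_CUBIC))
cv2.imwrite("pics/cs.png",cv2.resize(b,(780,585),interpolation=cv2.INTER_CUBIC))
```

```text
(no output)
```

View pics/ct.png

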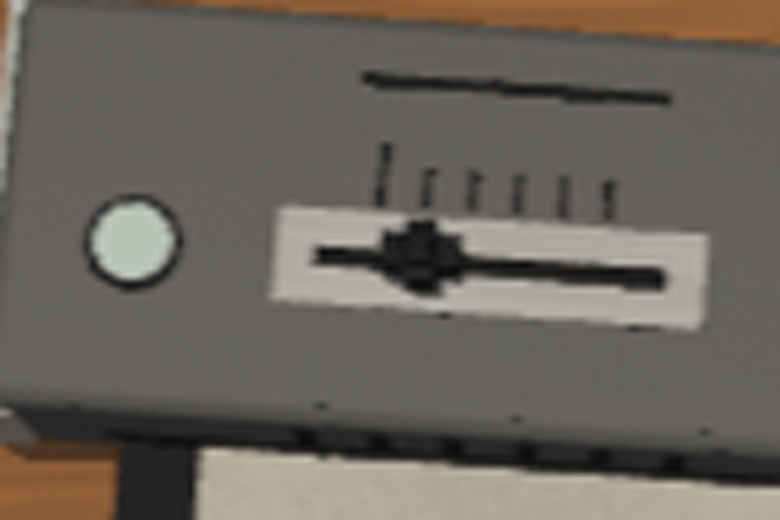

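View pics/cs.png

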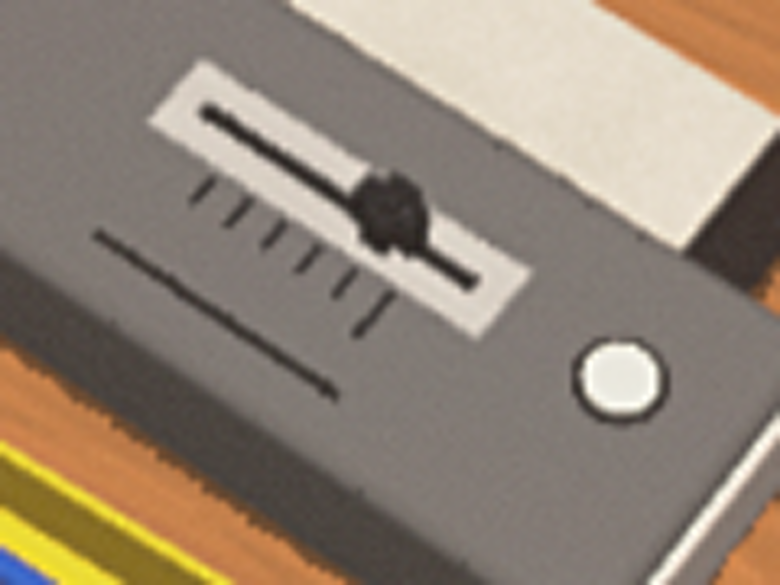

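View pics/top0.png

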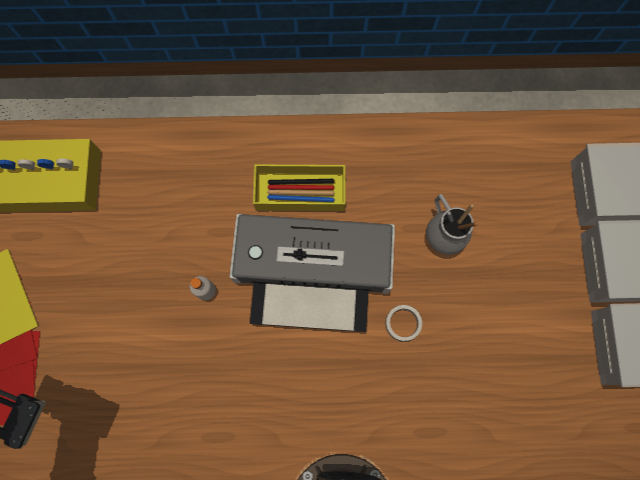

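View pics/scene0.png

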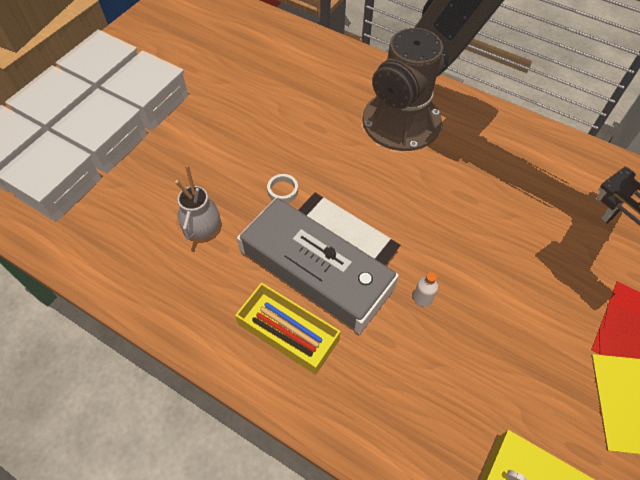

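Run:
```python
from h import *
from scipy.optimize import least_squares
np.set_printoptions(precision=4,suppress=True)
S={n:ctrl.snapshot(n) for n in("scene","top")}
off=dict(top=(235,215),scene=(270,220))
f=lambda n,p:np.array(off[n])+(np.array(p)+.5)/6.5-.5
but=dict(top=(133,241),scene=(620,379)); lev=dict(top=(422,257),scene=(391,208))
rib=dict(top=[(428,188),(474,191),(518,193),(563,197),(609,200)],scene=[(345,283),(311,258),(275,234),(238,210),(203,190)])
def fit(names):
    def pts(v):
        x,y,a,dx,q=v;c,s=np.cos(a),np.sin(a)
        W=lambda lx,ly,z:(x+c*lx-s*ly,y+s*lx+c*ly,z)
        return W(0,.085,.094),W(0,-q,.112),[W(dx,-.016*k,.09) for k in range(1,6)]
    def res(v):
        b,l,r=pts(v);o=[]
        for n in names:
            s=S[n];o+=[proj(s,b)-f(n,but[n]),(proj(s,l)-f(n,lev[n]))]
            o+=[proj(s,w)-f(n,p) for w,p in zip(r,rib[n])]
        return np.hstack(o)
    r=least_squares(res,[.555,.1,0,.025,.016]);return r
for nm in(["top"],["scene"],["top","scene"]):
    r=fit(nm);v=r.x;print(nm,v,np.degrees(v[2]),np.abs(r.fun).max())
for n in S: print(n,[(k,atz(S[n],f(n,p),z)) for k,p,z in(("but",but[n],.094),("lev",lev[n],.115))])
for n,s in S.items():
    r=ctrl.silhouettes(s,"lever")
    for q in r[:1]: print(n,q["p"],q["centre"],q["mask"].sum())
```

```text
['top'] [ 0.5522  0.0993 -0.1051  0.0296  0.0175] -6.022602092320205 0.33695968193225667
['scene'] [ 0.5604  0.0982 -0.0806  0.0238  0.0139] -4.6155226594185494 0.32155440565367144
['top', 'scene'] [ 0.5557  0.0987 -0.0957  0.0272  0.016 ] -5.481413237341592 2.011650279497161
scene [('but', array([0.5671, 0.1834, 0.094 ])), ('lev', array([0.5611, 0.0852, 0.115 ]))]
top [('but', array([0.5616, 0.1831, 0.094 ])), ('lev', array([0.5491, 0.0818, 0.115 ]))]
top 0.54 [302.6, 254.3] 118
```

Emit:
carry_out(deltas=[[[0.8,0.7,0,0.118,-1],[0.8,0.7,0,0.118,-1],[0.8,0.7,0,0.118,-1],[0.8,0.7,0,0.118,-1],[0.8,0.7,0,0.118,-1]]])

```text
clock: 1.6
tool_pos: [0.3477, 0.434, 0.1976]
orientation: [-180.0, 0.0, -64.7]
force: [-0.8, 0.6, 0.5]
opening: 0.053
gripper_force: 0.0
```

Emit:
carry_out(deltas=[[[1,-0.03,0,0.087,-1],[1,-0.03,0,0.087,-1],[1,-0.03,0,0.087,-1],[1,-0.03,0,0.087,-1],[1,-0.03,0,0.087,-1]]])

```text
clock: 2.1
tool_pos: [0.4404, 0.256, 0.1973]
orientation: [-180.0, -0.0, -96.0]
force: [0.1, 0.0, 0.3]
opening: 0.0133
gripper_force: 0.0
```

```bash
python3 -c "
from h import *
o=ctrl.get_obs();print(o['tool_pos'],o['orientation'],o['joint_pos'],o['clock'])"
```

```text
[0.44042075 0.25601119 0.19730382] [-1.79988639e+02 -1.40077745e-02 -9.59569927e+01] [ 5.23009309e+01  4.82133135e+00 -1.98324743e+01  1.87383669e-02
 -6.53521311e+01 -5.82657378e+01] 2.1
```

Emit:
carry_out(deltas=[[[0.98,-0.66,0,0,-1],[0.98,-0.66,0,0,-1],[0.98,-0.66,0,0,-1],[0.98,-0.66,0,0,-1],[0.98,-0.66,0,0,-1]]])

```text
clock: 2.6
tool_pos: [0.5526, 0.0506, 0.1972]
orientation: [-180.0, 0.0, -95.5]
force: [-0.1, 1.5, -0.7]
opening: 0.0003
gripper_force: 0.0
```

Emit:
carry_out(deltas=[[[0,0,0.22,0,-1],[0,0,0.22,0,-1],[0,0,0.22,0,-1]]])

```text
clock: 2.9
tool_pos: [0.5512, 0.0526, 0.153]
orientation: [179.9, -0.1, -95.5]
force: [0.3, 0.9, 1.3]
opening: 0.0006
gripper_force: 0.0
```

Run:
```python
from h import *
o=ctrl.get_obs();print(o['tool_pos'],o['orientation'],o['force'],o['opening'],o['clock'])
S={n:ctrl.snapshot(n) for n in("scene","top")}
a=S["top"]["color"][200:300,230:380,::-1];b=S["scene"]["color"][200:310,250:400,::-1]
cv2.imwrite("pics/m1.png",np.vstack([cv2.resize(x,(450,300)) for x in(a,b)]))
for n in S: print(proj(S[n],o['tool_pos']))
```

```text
[0.55124575 0.05262486 0.15302953] [ 1.79911631e+02 -8.33598890e-02 -9.54696813e+01] [0.28332655 0.92234642 1.30489723] 0.0006370354689401107 2.9
[320.10108168 233.35766753]
[312.37853937 249.07033804]
```

View pics/m1.png

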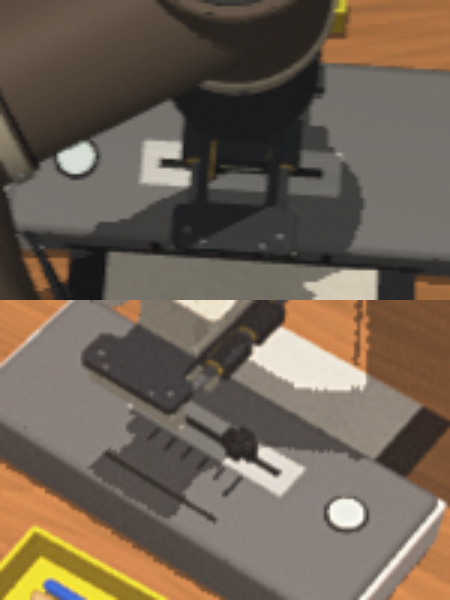

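Emit:
carry_out(deltas=[[[0.03,0,0,0,-1],[0.03,0,0.15,0,-1],[0.03,0,0.26,0,-1],[0.03,0,0.26,0,-1],[0.03,0,0.26,0,-1]]])

```text
clock: 3.5
tool_pos: [0.5515, 0.047, 0.1022]
orientation: [-179.9, -0.0, -95.4]
force: [-0.1, -0.7, 0.8]
opening: 0.0005
gripper_force: 0.0
```

Emit:
carry_out(deltas=[[[-0.02,0,0,0,-1],[-0.03,0,0,0,-1],[-0.04,0,0,0,-1],[-0.05,0,0,0,-1],[-0.05,0,0,0,-1]]])

```text
clock: 4.0
tool_pos: [0.5521, 0.057, 0.1012]
orientation: [-180.0, 0.0, -95.5]
force: [0.0, 0.4, -0.3]
opening: 0.0007
gripper_force: 0.0
```

Emit:
carry_out(deltas=[[[-0.01,0,0,0,-1],[-0.01,0,0,0,-1]]])

```text
clock: 4.2
tool_pos: [0.5522, 0.0588, 0.1009]
orientation: [180.0, -0.0, -95.5]
force: [-0.1, 0.8, -0.1]
opening: 0.0002
gripper_force: 0.0
```

Emit:
carry_out(deltas=[[[-0.01,0,0,0,-1],[-0.01,0,0,0,-1]]])

```text
clock: 4.4
tool_pos: [0.5524, 0.0608, 0.1009]
orientation: [180.0, -0.0, -95.5]
force: [-0.7, -0.3, 0.8]
opening: 0.0007
gripper_force: 0.0
```

Emit:
carry_out(deltas=[[[-0.005,0,0,0,-1],[-0.01,0,0,0,-1]]])

```text
clock: 4.6
tool_pos: [0.5525, 0.0627, 0.1009]
orientation: [180.0, -0.0, -95.5]
force: [-0.2, 0.1, 0.1]
opening: 0.0006
gripper_force: 0.0
```

Emit:
carry_out(deltas=[[[-0.005,0,0,0,-1],[-0.005,0,0,0,-1]]])

```text
clock: 4.8
tool_pos: [0.5527, 0.0638, 0.1009]
orientation: [180.0, 0.0, -95.5]
force: [0.6, 0.9, -0.6]
opening: 0.0007
gripper_force: 0.0
```

Emit:
carry_out(deltas=[[[-0.005,0,0,0,-1],[-0.005,0,0,0,-1]]])

```text
clock: 5.0
tool_pos: [0.5528, 0.0647, 0.101]
orientation: [-180.0, 0.0, -95.5]
force: [-0.6, -0.3, -0.1]
opening: 0.0005
gripper_force: 0.0
```

Emit:
carry_out(deltas=[[[-0.005,0,0,0,-1],[-0.005,0,0,0,-1]]])

```text
clock: 5.2
tool_pos: [0.5529, 0.0657, 0.101]
orientation: [-180.0, 0.0, -95.5]
force: [0.9, -1.0, 0.3]
opening: 0.0002
gripper_force: 0.0
```

Emit:
carry_out(deltas=[[[-0.005,0,0,0,-1],[-0.005,0,0,0,-1]]])

```text
clock: 5.4
tool_pos: [0.553, 0.0667, 0.101]
orientation: [-180.0, 0.0, -95.5]
force: [0.1, 0.6, -0.2]
opening: 0.0006
gripper_force: 0.0
```

Run:
```python
from h import *
s=ctrl.snapshot("scene")
cv2.imwrite("pics/m2.png",cv2.resize(s["color"][220:310,270:390,::-1],(780,585),interpolation=cv2.INTER_CUBIC))
```

```text
(no output)
```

View pics/m2.png

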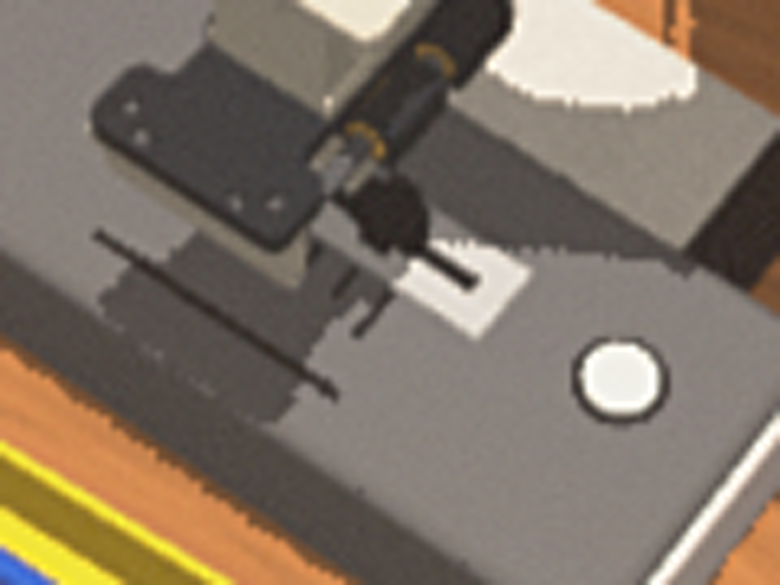

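The lever tab is still at crop (391, 210), unmoved in the first notch, with the closed fingers just short of its −y nose; I'll creep on.

Emit:
carry_out(deltas=[[[-0.005,0,0,0,-1],[-0.005,0,0,0,-1]]])

```text
clock: 5.65
tool_pos: [0.5531, 0.0677, 0.101]
orientation: [-180.0, 0.0, -95.5]
force: [0.3, 0.6, 0.9]
opening: 0.0008
gripper_force: 0.0
```

Emit:
carry_out(deltas=[[[-0.005,0,0,0,-1],[-0.005,0,0,0,-1]]])

```text
clock: 5.85
tool_pos: [0.5532, 0.0687, 0.101]
orientation: [-180.0, -0.0, -95.5]
force: [0.1, 0.1, 0.0]
opening: 0.0004
gripper_force: 0.0
```

Emit:
carry_out(deltas=[[[-0.005,0,0,0,-1],[-0.005,0,0,0,-1]]])

```text
clock: 6.05
tool_pos: [0.5533, 0.0697, 0.101]
orientation: [-180.0, 0.0, -95.5]
force: [0.6, 0.3, -0.5]
opening: 0.0005
gripper_force: 0.0
```

Emit:
carry_out(deltas=[[[-0.005,0,0,0,-1],[-0.005,0,0,0,-1]]])

```text
clock: 6.25
tool_pos: [0.5533, 0.0707, 0.101]
orientation: [180.0, 0.0, -95.5]
force: [0.3, -0.7, -0.5]
opening: 0.0002
gripper_force: 0.0
```

Run:
```python
from h import *
s=ctrl.snapshot("scene");t=ctrl.snapshot("top")
cv2.imwrite("pics/m3.png",cv2.resize(s["color"][235:280,300:360,::-1],(780,585),interpolation=cv2.INTER_CUBIC))
p=ctrl.get_obs()['tool_pos'];print(p,(proj(s,p)-[300,235])*13)
for n in("lever_top",):print([(r["p"],r["centre"],atz(s,r["centre"],.118)) for r in ctrl.spot_point(s,n)[:2]])
```

```text
[0.55333132 0.07064965 0.10096509] [337.61550177 185.87239099]
[(0.57, [330.2, 250.4], array([0.559372  , 0.08533685, 0.118     ]))]
```

View pics/m3.png

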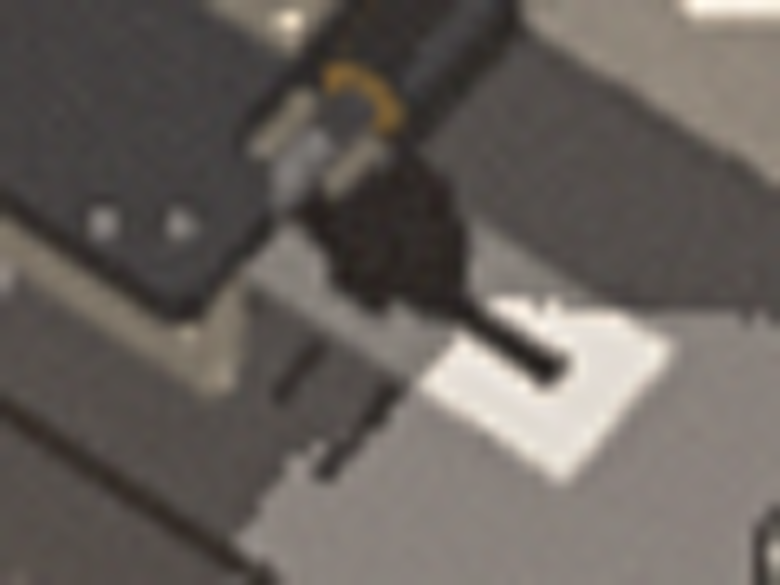

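Tab centre is now near crop (387, 245), with the slot end at (555, 370). The lever has barely moved, so contact is only just starting, and I'll continue in 1 mm steps watching the force.

Emit:
carry_out(deltas=[[[-0.005,0,0,0,-1],[-0.005,0,0,0,-1]]])

```text
clock: 6.6
tool_pos: [0.5535, 0.0717, 0.101]
orientation: [-180.0, -0.0, -95.5]
force: [0.7, -1.0, 0.1]
opening: 0.0005
gripper_force: 0.0
```

Emit:
carry_out(deltas=[[[-0.005,0,0,0,-1],[-0.005,0,0,0,-1]]])

```text
clock: 6.8
tool_pos: [0.5535, 0.0727, 0.101]
orientation: [180.0, -0.0, -95.5]
force: [1.0, -0.3, 0.1]
opening: 0.0006
gripper_force: 0.0
```

Emit:
carry_out(deltas=[[[-0.005,0,0,0,-1],[-0.005,0,0,0,-1]]])

```text
clock: 7.0
tool_pos: [0.5536, 0.0737, 0.101]
orientation: [-180.0, 0.0, -95.5]
force: [-0.5, -0.2, -1.3]
opening: 0.0004
gripper_force: 0.0
```

Run:
```python
from h import *
a=cv2.imread("pics/scene0.png");s=ctrl.snapshot("scene");b=s["color"][:,:,::-1].copy()
# profile along slot toward home: slot line px from lever centre to slot end
p0=np.array([270+391/6.5,220+215/6.5]);p1=np.array([270+475/6.5,220+283/6.5])
for im in(a,b):
    g=cv2.cvtColor(im,6).astype(np.float32)
    for off in(-2.5,2.5):
        d=(p1-p0)/np.linalg.norm(p1-p0);n=np.array([-d[1],d[0]])
        q=p0+off*n+np.arange(-4,16)[:,None]*d
        print(off,cv2.remap(g,q[:,0].astype(np.float32),q[:,1].astype(np.float32),1).ravel().astype(int))
V=cv2.resize(b[225:285,285:365],(800,600),interpolation=cv2.INTER_CUBIC)
p=ctrl.get_obs()['tool_pos'];yaw=np.radians(-95.5)
tx=np.array([np.cos(yaw),np.sin(yaw),0]);ty=np.array([np.sin(yaw),-np.cos(yaw),0])
for h in(0,.019):
  poly=[(proj(s,p+sx*.0095*tx+sy*.01*ty+[0,0,h])-[285,225])*10+5 for sx,sy in((1,1),(1,-1),(-1,-1),(-1,1))]
  cv2.polylines(V,[np.int32(poly)],True,(0,255,0) if h==0 else(0,255,255),1)
cv2.imwrite("pics/m4.png",V)
```

```text
-2.5 [ 56  54  57  51  55  62  54  46  58 139 209 218 213 213 213 214 214 213
 214 212]
2.5 [ 46  47  49  52  48  45  46  46  55  56  93 135 151 156 164 187 177 185
 193 192]
-2.5 [ 72  44  41  42  43  43  43  38  44  88 126 131 130 128 129 140 194 224
 229 226]
2.5 [ 38  41  42  43  43  41  42  42  46  48  68  87  91 102 143 202 193 198
 208 206]
```

View pics/m4.png

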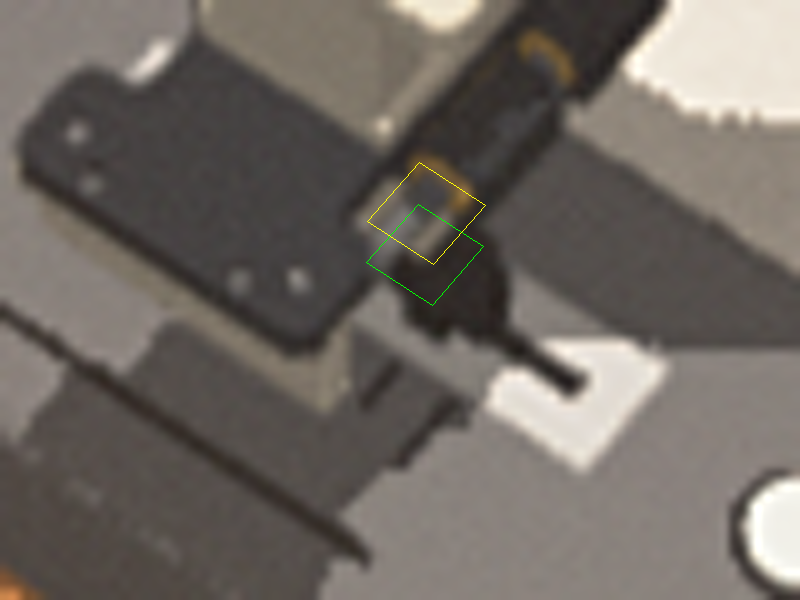

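Run:
```python
from h import *
np.set_printoptions(precision=4,suppress=True)
S={n:ctrl.snapshot(n) for n in("scene","top")}
off=dict(top=(235,215),scene=(270,220))
f=lambda n,p:np.array(off[n])+(np.array(p)+.5)/6.5-.5
F=dict(button=((133,241),(620,379)),rib1=((428,188),(345,283)),rib5=((609,200),(203,190)),slotA=((316,255),(475,283)),slotB=((662,279),(205,110)),
 lineA=((365,77),(337,399)),lineB=((670,99),(97,234)),plate=((703,330),(205,60)),plate2=((272,300),(530,268)),lever=((422,257),(391,208)))
for k,(t,s) in F.items():
    X=tri(S["top"],f("top",t),S["scene"],f("scene",s)); print(k,X,proj(S["top"],X)-f("top",t),proj(S["scene"],X)-f("scene",s))
# table points: tub outer corners at rim z=.055 and base tape
for k,(t,s) in dict(tape=((403.5,323),(283,187)),tubA=((253,165.5),(318.5,370)),tubB=((345.5,165.5),(237,316))).items():
    X=tri(S["top"],t,S["scene"],s);print(k,X,proj(S["top"],X)-t)
print(ctrl.get_obs()['joint_pos'])
```

```text
button [0.5634 0.183  0.0873] [ 0.3697 -0.1551] [0.3931 0.0539]
rib1 [0.5809 0.0797 0.0849] [ 0.3199 -0.147 ] [0.3401 0.0568]
rib5 [0.5753 0.0158 0.085 ] [ 0.4409 -0.212 ] [0.464  0.0855]
slotA [0.5571 0.1194 0.0866] [ 0.1984 -0.0877] [0.2089 0.0321]
slotB [ 0.5464 -0.002   0.0856] [ 0.4269 -0.2058] [0.441  0.0823]
lineA [0.622  0.1016 0.0845] [ 0.2992 -0.1366] [0.3264 0.0544]
lineB [ 0.6115 -0.0066  0.0855] [ 0.4071 -0.2011] [0.4364 0.0849]
plate [ 0.5277 -0.015   0.0846] [ 0.0847 -0.0407] [0.0863 0.0164]
plate2 [0.5414 0.134  0.0876] [ 0.528 -0.231] [0.5524 0.0803]
lever [0.5529 0.0816 0.0994] [ 0.326  -0.1486] [0.3408 0.0555]
tape [ 0.4016 -0.1566  0.0105] [ 0.049  -0.0239]
tubA [0.7909 0.1968 0.0389] [-0.3717  0.1613]
tubB [ 0.7837 -0.029   0.0428] [-0.8816  0.4655]
[ 27.6585  14.4114 -21.6465  -0.0002 -53.9448 -33.161 ]
```

Crop m4 shows the tab unmoved around (457, 283), even though the projected fingertip box (425, 255) overlaps its nose. The geometry doesn't add up, so I'll back off and check the tip height.

Emit:
carry_out(deltas=[[[0.06,0,0,0,-1],[0.12,0,0,0,-1],[0.12,0,0,0,-1]]])

```text
clock: 7.45
tool_pos: [0.5508, 0.048, 0.1009]
orientation: [180.0, -0.0, -95.6]
force: [0.2, 1.1, -0.5]
opening: 0.0008
gripper_force: 0.0
```

Run:
```python
from h import *
s=ctrl.snapshot("scene");b=s["color"][:,:,::-1]
V=cv2.resize(b[225:273,295:359],(800,600),interpolation=cv2.INTER_CUBIC)
p=ctrl.get_obs()['tool_pos'];print(p);yaw=np.radians(-95.5)
tx=np.array([np.cos(yaw),np.sin(yaw),0]);ty=np.array([np.sin(yaw),-np.cos(yaw),0])
P=lambda X:tuple(np.int32((proj(s,X)-[295,225])*12.5+6))
for q in(p,p-[0,0,p[2]-.09]): cv2.circle(V,P(q),3,(0,255,0),-1)
cv2.polylines(V,[np.int32([P(p+a*.0095*tx+c*.005*ty) for a,c in((1,1),(1,-1),(-1,-1),(-1,1))])],True,(0,255,0),1)
cv2.imwrite("pics/m5.png",V)
```

```text
[0.55108775 0.0485539  0.10101674]
```

View pics/m5.png

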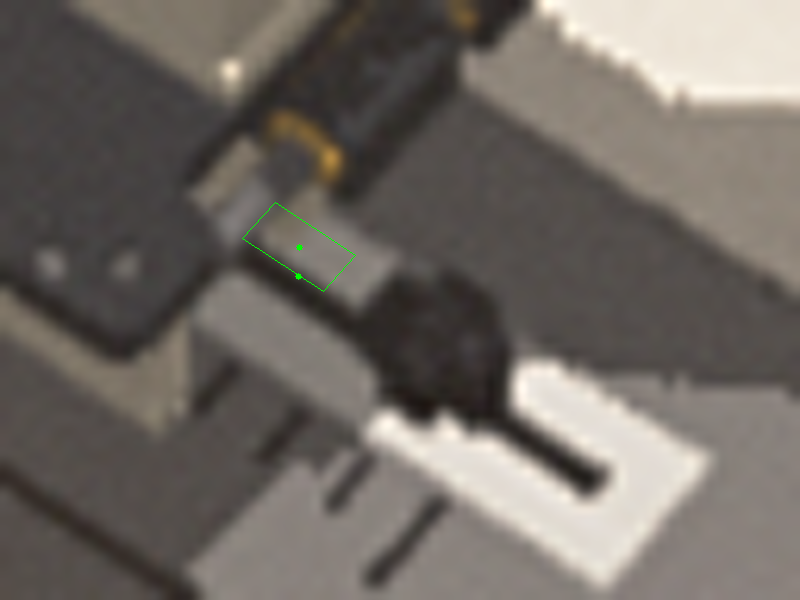

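Crop m5 shows bare slot plate where the tip is projected, at (300, 247), and the visible tip sits near (265, 190). So the real tip looks higher than reported. I'll feel for the housing gently here, clear of the lever.

Emit:
carry_out(deltas=[[[0.02,0,0.02,0,-1],[0.02,0,0.035,0,-1],[0.02,0,0.035,0,-1]]])

```text
clock: 7.8
tool_pos: [0.5505, 0.0456, 0.0933]
orientation: [179.9, -0.0, -95.5]
force: [-0.0, -0.6, 0.2]
opening: 0.0003
gripper_force: 0.0
```

Emit:
carry_out(deltas=[[[0,0,0.005,0,-1],[0,0,0.01,0,-1]]])

```text
clock: 8.0
tool_pos: [0.551, 0.0459, 0.0919]
orientation: [-180.0, 0.0, -95.5]
force: [-0.7, 0.5, -0.6]
opening: 0.0006
gripper_force: 0.0
```

Emit:
carry_out(deltas=[[[0,0,0.005,0,-1],[0,0,0.005,0,-1]]])

```text
clock: 8.2
tool_pos: [0.5509, 0.0458, 0.0908]
orientation: [180.0, -0.0, -95.5]
force: [-0.3, -0.4, -0.1]
opening: 0.0003
gripper_force: 0.0
```

Emit:
carry_out(deltas=[[[0,0,0.005,0,-1],[0,0,0.005,0,-1]]])

```text
clock: 8.4
tool_pos: [0.5509, 0.0457, 0.0898]
orientation: [180.0, -0.0, -95.5]
force: [-0.3, -0.3, -1.0]
opening: 0.0004
gripper_force: 0.0
```

Emit:
carry_out(deltas=[[[0,0,0.005,0,-1],[0,0,0.005,0,-1]]])

```text
clock: 8.6
tool_pos: [0.5509, 0.0457, 0.0888]
orientation: [180.0, -0.0, -95.5]
force: [-0.2, -0.3, 0.2]
opening: 0.0002
gripper_force: 0.0
```

Emit:
carry_out(deltas=[[[0,0,0.005,0,-1],[0,0,0.005,0,-1]]])

```text
clock: 8.8
tool_pos: [0.5509, 0.0457, 0.0878]
orientation: [180.0, -0.0, -95.5]
force: [0.0, -0.9, -0.5]
opening: 0.0004
gripper_force: 0.0
```

Emit:
carry_out(deltas=[[[0,0,0.005,0,-1],[0,0,0.01,0,-1]]])

```text
clock: 9.0
tool_pos: [0.551, 0.0457, 0.0859]
orientation: [-180.0, 0.0, -95.5]
force: [0.4, -1.0, 0.5]
opening: 0.0005
gripper_force: 0.0
```

Emit:
carry_out(deltas=[[[0,0,0.005,0,-1],[0,0,0.01,0,-1]]])

```text
clock: 9.2
tool_pos: [0.5509, 0.0457, 0.0839]
orientation: [180.0, -0.0, -95.5]
force: [-0.1, 0.1, -0.1]
opening: 0.0004
gripper_force: 0.0
```

Emit:
carry_out(deltas=[[[0,0,0.005,0,-1],[0,0,0.01,0,-1]]])

```text
clock: 9.4
tool_pos: [0.5509, 0.0458, 0.0819]
orientation: [180.0, -0.0, -95.5]
force: [-0.6, 0.8, -0.8]
opening: 0.0003
gripper_force: 0.0
```

Emit:
carry_out(deltas=[[[0,0,0.005,0,-1],[0,0,0.01,0,-1]]])

```text
clock: 9.6
tool_pos: [0.551, 0.0457, 0.0799]
orientation: [-180.0, -0.0, -95.5]
force: [-0.1, 0.4, 0.4]
opening: 0.0008
gripper_force: 0.0
```

Emit:
carry_out(deltas=[[[-0.015,0,0,0,-1],[-0.03,0,0,0,-1],[-0.04,0,0,0,-1],[-0.04,0,0,0,-1]]])

```text
clock: 10.0
tool_pos: [0.5518, 0.0541, 0.08]
orientation: [-180.0, 0.0, -95.5]
force: [-0.6, -0.3, 0.4]
opening: 0.0004
gripper_force: 0.0
```

Emit:
carry_out(deltas=[[[-0.005,0,0,0,-1],[-0.01,0,0,0,-1]]])

```text
clock: 10.2
tool_pos: [0.5519, 0.0557, 0.08]
orientation: [180.0, 0.0, -95.5]
force: [0.5, 0.5, 1.2]
opening: 0.0006
gripper_force: 0.0
```

Emit:
carry_out(deltas=[[[-0.005,0,0,0,-1],[-0.01,0,0,0,-1]]])

```text
clock: 10.4
tool_pos: [0.5521, 0.0577, 0.08]
orientation: [-180.0, 0.0, -95.5]
force: [0.0, 0.1, 0.5]
opening: 0.0007
gripper_force: 0.0
```

Emit:
carry_out(deltas=[[[-0.005,0,0,0,-1],[-0.01,0,0,0,-1]]])

```text
clock: 10.6
tool_pos: [0.5522, 0.0595, 0.08]
orientation: [180.0, -0.0, -95.5]
force: [0.4, -2.7, 1.2]
opening: 0.0003
gripper_force: 1.3
```

Contact came at y ≈ 0.0595, as predicted, so x and y are right and only the tip height is off.

Emit:
carry_out(deltas=[[[-0.005,0,0,0,-1],[-0.01,0,0,0,-1]]])

```text
clock: 10.8
tool_pos: [0.5523, 0.0608, 0.08]
orientation: [180.0, -0.1, -95.5]
force: [0.6, -6.6, 2.0]
opening: 0.0002
gripper_force: 3.0
```

Emit:
carry_out(deltas=[[[-0.005,0,0,0,-1],[-0.01,0,0,0,-1]]])

```text
clock: 11.0
tool_pos: [0.5524, 0.0626, 0.08]
orientation: [180.0, -0.1, -95.5]
force: [0.1, -7.4, 1.1]
opening: 0.0006
gripper_force: 3.3
```

Emit:
carry_out(deltas=[[[-0.005,0,0,0,-1],[-0.005,0,0,0,-1]]])

```text
clock: 11.2
tool_pos: [0.5525, 0.0638, 0.08]
orientation: [180.0, -0.1, -95.5]
force: [0.9, -4.5, 0.4]
opening: 0.0004
gripper_force: 2.4
```

Emit:
carry_out(deltas=[[[-0.005,0,0,0,-1],[-0.005,0,0,0,-1]]])

```text
clock: 11.4
tool_pos: [0.5527, 0.0649, 0.08]
orientation: [180.0, -0.1, -95.5]
force: [-0.4, -5.2, 1.2]
opening: 0.0003
gripper_force: 2.1
```

Emit:
carry_out(deltas=[[[-0.005,0,0,0,-1],[-0.005,0,0,0,-1]]])

```text
clock: 11.6
tool_pos: [0.5528, 0.0662, 0.08]
orientation: [180.0, -0.0, -95.5]
force: [-0.4, -3.7, 1.2]
opening: 0.0005
gripper_force: 1.6
```

Emit:
carry_out(deltas=[[[-0.005,0,0,0,-1],[-0.005,0,0,0,-1]]])

```text
clock: 11.8
tool_pos: [0.5532, 0.0682, 0.0799]
orientation: [-180.0, 0.0, -95.5]
force: [-0.0, -0.5, 0.2]
opening: 0.0005
gripper_force: 0.0
```

Emit:
carry_out(deltas=[[[-0.005,0,0,0,-1],[-0.005,0,0,0,-1]]])

```text
clock: 12.0
tool_pos: [0.5533, 0.0691, 0.0799]
orientation: [-180.0, 0.0, -95.5]
force: [-0.4, -0.2, -0.8]
opening: 0.0002
gripper_force: 0.0
```

Emit:
carry_out(deltas=[[[0.06,0,0,0,-1],[0.06,0,0,0,-1],[0.06,0,-0.2,0,-1],[0.06,0,-0.3,0,-1],[0.06,0,-0.3,0,-1]]])

```text
clock: 12.5
tool_pos: [0.554, 0.057, 0.1433]
orientation: [-179.7, 0.1, -95.5]
force: [1.0, 0.2, 0.0]
opening: 0.0005
gripper_force: 0.0
```

```bash
cat > prof.py <<'E'
from h import *
a=cv2.imread("pics/scene0.png");s=ctrl.snapshot("scene");b=s["color"][:,:,::-1].copy()
p0=np.array([270+391/6.5,220+215/6.5]);p1=np.array([270+475/6.5,220+283/6.5])
d=(p1-p0)/np.linalg.norm(p1-p0);n=np.array([-d[1],d[0]])
for im in(a,b):
    g=cv2.cvtColor(im,6).astype(np.float32)
    for off in(-2.5,2.5):
        q=p0+off*n+np.arange(-24,16)[:,None]*d
        print(off,cv2.remap(g,q[:,0].astype(np.float32),q[:,1].astype(np.float32),1).ravel().astype(int))
cv2.imwrite("pics/last.png",cv2.resize(b[220:310,270:390],(780,585),interpolation=cv2.INTER_CUBIC))
print(ctrl.get_obs()['tool_pos'])
E
python3 prof.py
```

```text
-2.5 [134 144 146 155 170 171 170 177 190 190 187 202 196 201 209 213 180 103
  67  57  56  54  57  51  55  62  54  46  58 139 209 218 213 213 213 214
 214 213 214 212]
2.5 [199 180 173 156 164 138 129 122 108 102  93  82  76  63  69  70  57  54
  42  44  46  47  49  52  48  45  46  46  55  56  93 135 151 156 164 187
 177 185 193 192]
-2.5 [ 66  57  58  70  99 106 109 111 116 114 117 124 122 124 124 127 130 128
 128 129 129 132 125  86  52  51  52  51  52  52  49  51  53  50  44  55
 110 211 228 225]
2.5 [ 68  57  58  96 102  87  80  77  70  66  66  59  57  51  53  51  43  44
  46  42  45  43  46  52  48  49  44  40  44  42  39  42  41  48  81 100
 134 183 208 206]
[0.55287879 0.05686792 0.14144292]
```

Emit:
carry_out(deltas=[[[-0.2,0,0,0,-1],[-0.37,0.01,0,0,-1],[-0.37,0.01,0,0,-1],[-0.37,0.01,0,0,-1]]])

```text
clock: 12.95
tool_pos: [0.5563, 0.1308, 0.1387]
orientation: [179.9, -0.1, -95.4]
force: [0.3, -0.3, 0.4]
opening: 0.0002
gripper_force: 0.0
```

Emit:
carry_out(deltas=[[[0,0,0.1,0,-1],[0,0,0.2,0,-1],[0,0,0.3,0,-1],[0,0,0.3,0,-1]]])

```text
clock: 13.35
tool_pos: [0.5547, 0.1285, 0.0769]
orientation: [179.7, -0.2, -95.6]
force: [-0.3, 0.2, 0.4]
opening: 0.0004
gripper_force: 0.0
```

Emit:
carry_out(deltas=[[[0.005,0,-0.01,0,-1],[0.01,0,-0.01,0,-1],[0.015,0,-0.01,0,-1],[0.015,0,-0.01,0,-1]]])

```text
clock: 13.75
tool_pos: [0.5572, 0.1276, 0.0828]
orientation: [-179.9, 0.0, -95.5]
force: [0.5, 0.4, -0.1]
opening: 0.0005
gripper_force: 0.0
```

Emit:
carry_out(deltas=[[[0.005,0,0,0,-1],[0.01,0,0,0,-1]]])

```text
clock: 13.95
tool_pos: [0.5567, 0.1256, 0.0822]
orientation: [-180.0, 0.0, -95.5]
force: [-0.2, -0.4, 0.1]
opening: 0.0002
gripper_force: 0.0
```

Emit:
carry_out(deltas=[[[0.005,0,0,0,-1],[0.01,0,0,0,-1]]])

```text
clock: 14.15
tool_pos: [0.5564, 0.1235, 0.082]
orientation: [180.0, 0.0, -95.5]
force: [0.6, 0.2, -0.5]
opening: 0.0006
gripper_force: 0.0
```

Emit:
carry_out(deltas=[[[0.005,0,0,0,-1],[0.01,0,0,0,-1]]])

```text
clock: 14.35
tool_pos: [0.5563, 0.1216, 0.0819]
orientation: [-180.0, 0.0, -95.5]
force: [-0.7, 1.5, -0.1]
opening: 0.0001
gripper_force: 0.9
```

Emit:
carry_out(deltas=[[[0.005,0,0,0,-1],[0.01,0,0,0,-1]]])

```text
clock: 14.55
tool_pos: [0.5563, 0.1202, 0.0821]
orientation: [-180.0, 0.1, -95.5]
force: [0.3, 5.4, 0.5]
opening: 0.0007
gripper_force: 2.5
```

Emit:
carry_out(deltas=[[[0.005,0,0,0,-1],[0.01,0,0,0,-1]]])

```text
clock: 14.75
tool_pos: [0.5566, 0.1179, 0.0826]
orientation: [-179.9, 0.0, -95.5]
force: [-0.3, 3.7, 4.0]
opening: 0.0005
gripper_force: 2.1
```

Emit:
carry_out(deltas=[[[0.005,0,0,0,-1],[0.01,0,0,0,-1]]])

```text
clock: 14.95
tool_pos: [0.5565, 0.116, 0.0827]
orientation: [-179.9, 0.1, -95.5]
force: [-0.4, 3.8, 5.7]
opening: 0.0003
gripper_force: 2.8
```

Emit:
carry_out(deltas=[[[0.005,0,0,0,-1],[0.005,0,0,0,-1]]])

```text
clock: 15.15
tool_pos: [0.5564, 0.1149, 0.0827]
orientation: [-179.9, 0.1, -95.5]
force: [-0.2, 1.8, 5.1]
opening: 0.0006
gripper_force: 2.7
```

Emit:
carry_out(deltas=[[[0.005,0,0,0,-1],[0.005,0,0,0,-1]]])

```text
clock: 15.35
tool_pos: [0.5564, 0.114, 0.0827]
orientation: [-179.9, 0.1, -95.5]
force: [0.3, 3.8, 5.9]
opening: 0.0007
gripper_force: 2.7
```

```bash
python3 prof.py | tail -3
```

```text
68  67  67  67  67  68  66  67  67  69  68  68  69  64  61  57  58  77
 103 102  93 104]
[0.55636757 0.11397241 0.08270991]
```

Upward force of 5 N suggests the tip is riding on the top of the nose, so I'll back off, go lower, and retry.

Emit:
carry_out(deltas=[[[-0.04,0,0,0,-1],[-0.08,0,0,0,-1],[-0.08,0,0,0,-1],[-0.08,0,0.02,0,-1],[-0.08,0,0.02,0,-1]]])

```text
clock: 15.9
tool_pos: [0.5562, 0.1291, 0.0769]
orientation: [179.9, -0.1, -95.5]
force: [-0.2, 0.8, -0.4]
opening: 0.0002
gripper_force: 0.0
```

Emit:
carry_out(deltas=[[[0,0,0.01,0,-1],[0,0,0.02,0,-1],[0,0,0.02,0,-1]]])

```text
clock: 16.2
tool_pos: [0.5568, 0.1293, 0.0736]
orientation: [180.0, -0.0, -95.5]
force: [-1.3, 0.2, 0.5]
opening: 0.0008
gripper_force: 0.0
```

Emit:
carry_out(deltas=[[[0,0,0.01,0,-1],[0,0,0.02,0,-1],[0,0,0.02,0,-1]]])

```text
clock: 16.5
tool_pos: [0.5568, 0.1294, 0.0696]
orientation: [180.0, -0.0, -95.5]
force: [0.2, 0.2, -0.1]
opening: 0.0005
gripper_force: 0.0
```

```bash
python3 prof.py
```

```text
-2.5 [134 144 146 155 170 171 170 177 190 190 187 202 196 201 209 213 180 103
  67  57  56  54  57  51  55  62  54  46  58 139 209 218 213 213 213 214
 214 213 214 212]
2.5 [199 180 173 156 164 138 129 122 108 102  93  82  76  63  69  70  57  54
  42  44  46  47  49  52  48  45  46  46  55  56  93 135 151 156 164 187
 177 185 193 192]
-2.5 [144 155 158 169 184 189 186 193 207 206 204 178 134 124 129  91  75  98
 130 121 122 121 122 122 120 117 115 123 111 111 109 104 103  98  97  93
  89  88  84  84]
2.5 [216 195 189 170 178 150 140 131 116 110 100  89  83  57  50  50  45  54
  66  68  68  69  68  69  68  68  67  70  69  69  68  69  69  69  69  69
  68  67  67  67]
[0.55687286 0.12947117 0.06977226]
```

Emit:
carry_out(deltas=[[[0.01,0,0,0,-1],[0.02,0,0,0,-1],[0.03,0,0,0,-1],[0.03,0,0,0,-1]]])

```text
clock: 16.95
tool_pos: [0.5564, 0.1234, 0.0701]
orientation: [-180.0, 0.0, -95.5]
force: [0.8, -0.8, -0.2]
opening: 0.0008
gripper_force: 0.1
```

Emit:
carry_out(deltas=[[[0.005,0,0,0,-1],[0.01,0,0,0,-1]]])

```text
clock: 17.15
tool_pos: [0.5565, 0.1223, 0.0701]
orientation: [-180.0, 0.1, -95.5]
force: [-1.8, 5.4, 1.7]
opening: 0.0004
gripper_force: 2.8
```

Emit:
carry_out(deltas=[[[0.005,0,0,0,-1],[0.01,0,0,0,-1]]])

```text
clock: 17.35
tool_pos: [0.5564, 0.1208, 0.0702]
orientation: [-180.0, 0.1, -95.5]
force: [-1.5, 6.1, 0.5]
opening: 0.0004
gripper_force: 3.2
```

Emit:
carry_out(deltas=[[[0.005,0,0,0,-1],[0.01,0,0,0,-1]]])

```text
clock: 17.55
tool_pos: [0.5562, 0.1189, 0.0702]
orientation: [-179.9, 0.1, -95.5]
force: [-1.3, 6.2, 0.2]
opening: 0.0003
gripper_force: 3.4
```

Emit:
carry_out(deltas=[[[0.005,0,0,0,-1],[0.01,0,0,0,-1]]])

```text
clock: 17.75
tool_pos: [0.556, 0.1166, 0.0701]
orientation: [-180.0, 0.1, -95.5]
force: [-1.4, 5.1, 1.1]
opening: 0.0004
gripper_force: 2.7
```

Emit:
carry_out(deltas=[[[0.005,0,0,0,-1],[0.005,0,0,0,-1]]])

```text
clock: 17.95
tool_pos: [0.5555, 0.1144, 0.07]
orientation: [180.0, -0.0, -95.5]
force: [0.2, -0.3, -0.0]
opening: 0.0005
gripper_force: 0.0
```

Emit:
carry_out(deltas=[[[0.005,0,0,0,-1],[0.005,0,0,0,-1]]])

```text
clock: 18.15
tool_pos: [0.5553, 0.1132, 0.0699]
orientation: [180.0, -0.0, -95.5]
force: [0.0, 0.3, -0.6]
opening: 0.0004
gripper_force: 0.0
```

Emit:
carry_out(deltas=[[[0.005,0,0,0,-1],[0.005,0,0,0,-1]]])

```text
clock: 18.35
tool_pos: [0.5553, 0.1124, 0.0699]
orientation: [180.0, -0.0, -95.5]
force: [-0.5, -0.7, 0.4]
opening: 0.0004
gripper_force: 0.0
```

Click 1 came at y ≈ 0.115.

Emit:
carry_out(deltas=[[[0.01,0,0,0,-1],[0.02,0,0,0,-1],[0.02,0,0,0,-1]]])

```text
clock: 18.65
tool_pos: [0.5549, 0.1084, 0.0699]
orientation: [180.0, -0.0, -95.5]
force: [-0.0, 0.9, -0.3]
opening: 0.0006
gripper_force: 0.0
```

Emit:
carry_out(deltas=[[[0.005,0,0,0,-1],[0.01,0,0,0,-1]]])

```text
clock: 18.85
tool_pos: [0.555, 0.107, 0.07]
orientation: [-180.0, 0.0, -95.5]
force: [-1.2, 2.5, 0.6]
opening: 0.0006
gripper_force: 1.7
```

Emit:
carry_out(deltas=[[[0.005,0,0,0,-1],[0.01,0,0,0,-1]]])

```text
clock: 19.05
tool_pos: [0.5549, 0.1056, 0.0701]
orientation: [-180.0, 0.1, -95.5]
force: [-1.0, 6.3, 0.5]
opening: 0.0004
gripper_force: 3.1
```

Emit:
carry_out(deltas=[[[0.005,0,0,0,-1],[0.01,0,0,0,-1]]])

```text
clock: 19.25
tool_pos: [0.5547, 0.1039, 0.0701]
orientation: [-180.0, 0.1, -95.5]
force: [-1.0, 6.8, 0.9]
opening: 0.0003
gripper_force: 3.4
```

Emit:
carry_out(deltas=[[[0.005,0,0,0,-1],[0.005,0,0,0,-1]]])

```text
clock: 19.45
tool_pos: [0.5546, 0.1026, 0.0701]
orientation: [-180.0, 0.1, -95.5]
force: [-0.3, 4.8, 0.1]
opening: 0.0005
gripper_force: 2.2
```

Emit:
carry_out(deltas=[[[0.005,0,0,0,-1],[0.005,0,0,0,-1]]])

```text
clock: 19.65
tool_pos: [0.5545, 0.1014, 0.0701]
orientation: [-180.0, 0.1, -95.5]
force: [-1.2, 4.1, 0.0]
opening: 0.0003
gripper_force: 1.7
```

Emit:
carry_out(deltas=[[[0.005,0,0,0,-1],[0.005,0,0,0,-1]]])

```text
clock: 19.85
tool_pos: [0.5542, 0.0997, 0.07]
orientation: [-180.0, -0.0, -95.5]
force: [-0.4, 0.2, 0.2]
opening: 0.0001
gripper_force: 0.5
```

Emit:
carry_out(deltas=[[[0.005,0,0,0,-1],[0.005,0,0,0,-1]]])

```text
clock: 20.05
tool_pos: [0.5538, 0.098, 0.0699]
orientation: [180.0, -0.0, -95.5]
force: [-0.6, 0.2, 0.0]
opening: 0.0005
gripper_force: 0.0
```

Emit:
carry_out(deltas=[[[0.005,0,0,0,-1],[0.005,0,0,0,-1]]])

```text
clock: 20.25
tool_pos: [0.5538, 0.0973, 0.0699]
orientation: [180.0, -0.0, -95.5]
force: [0.6, 0.5, 0.7]
opening: 0.0006
gripper_force: 0.0
```

Click 2 came at y ≈ 0.099. I expect the next contact near 0.091 and the third crest near 0.083.

Emit:
carry_out(deltas=[[[0.01,0,0,0,-1],[0.02,0,0,0,-1],[0.02,0,0,0,-1]]])

```text
clock: 20.55
tool_pos: [0.5534, 0.0934, 0.0699]
orientation: [180.0, -0.0, -95.5]
force: [0.4, 0.3, 0.2]
opening: 0.0004
gripper_force: 0.0
```

Emit:
carry_out(deltas=[[[0.005,0,0,0,-1],[0.01,0,0,0,-1]]])

```text
clock: 20.75
tool_pos: [0.5534, 0.0917, 0.07]
orientation: [-180.0, 0.0, -95.5]
force: [-0.9, 0.2, 0.8]
opening: 0.0005
gripper_force: 0.6
```

Emit:
carry_out(deltas=[[[0.005,0,0,0,-1],[0.01,0,0,0,-1]]])

```text
clock: 20.95
tool_pos: [0.5534, 0.0904, 0.0701]
orientation: [-180.0, 0.1, -95.5]
force: [-2.2, 5.6, 0.0]
opening: 0.0005
gripper_force: 2.8
```

Emit:
carry_out(deltas=[[[0.005,0,0,0,-1],[0.01,0,0,0,-1]]])

```text
clock: 21.15
tool_pos: [0.5533, 0.0888, 0.0701]
orientation: [-180.0, 0.1, -95.5]
force: [-1.6, 6.6, -0.3]
opening: 0.0004
gripper_force: 3.3
```

Emit:
carry_out(deltas=[[[0.005,0,0,0,-1],[0.005,0,0,0,-1]]])

```text
clock: 21.35
tool_pos: [0.5531, 0.0876, 0.0701]
orientation: [-180.0, 0.1, -95.5]
force: [-1.6, 5.1, -0.1]
opening: 0.0004
gripper_force: 2.2
```

Emit:
carry_out(deltas=[[[0.005,0,0,0,-1],[0.005,0,0,0,-1]]])

```text
clock: 21.55
tool_pos: [0.553, 0.0866, 0.0701]
orientation: [-180.0, 0.1, -95.5]
force: [-0.6, 5.3, 0.3]
opening: 0.0002
gripper_force: 2.2
```

Emit:
carry_out(deltas=[[[0.005,0,0,0,-1],[0.005,0,0,0,-1]]])

```text
clock: 21.75
tool_pos: [0.5528, 0.0854, 0.07]
orientation: [-180.0, 0.1, -95.5]
force: [-0.7, 4.3, 0.2]
opening: 0.0004
gripper_force: 1.9
```

Emit:
carry_out(deltas=[[[0.005,0,0,0,-1],[0.005,0,0,0,-1]]])

```text
clock: 21.95
tool_pos: [0.5526, 0.0837, 0.07]
orientation: [-180.0, -0.0, -95.5]
force: [0.6, 0.5, 0.3]
opening: 0.0006
gripper_force: 0.4
```

Emit:
carry_out(deltas=[[[0,0,0,0,-1]]])

```text
clock: 22.05
tool_pos: [0.5526, 0.0834, 0.07]
orientation: [180.0, -0.0, -95.5]
force: [0.2, 0.7, 0.5]
opening: 0.0007
gripper_force: 0.3
```

Emit:
carry_out(deltas=[[[0.005,0,0,0,-1],[0.005,0,0,0,-1]]])

```text
clock: 22.25
tool_pos: [0.5522, 0.0822, 0.0699]
orientation: [180.0, -0.0, -95.5]
force: [-0.1, -0.4, -0.1]
opening: 0.0002
gripper_force: 0.0
```

Emit:
carry_out(deltas=[[[0.005,0,0,0,-1],[0.005,0,0,0,-1]]])

```text
clock: 22.45
tool_pos: [0.5523, 0.0815, 0.0699]
orientation: [180.0, -0.0, -95.5]
force: [0.3, 0.1, 0.2]
opening: 0.0005
gripper_force: 0.0
```

The third click has snapped clear. I'll back off, lift, and check by picture.

Emit:
carry_out(deltas=[[[-0.06,0,0,0,-1],[-0.1,0,0,0,-1],[-0.1,0,0,0,-1],[-0.1,0,-0.2,0,-1],[-0.1,0,-0.4,0,-1]]])

```text
clock: 22.95
tool_pos: [0.5533, 0.1015, 0.1498]
orientation: [179.8, -0.1, -95.5]
force: [1.7, 0.7, -0.6]
opening: 0.0006
gripper_force: 0.0
```

Emit:
carry_out(deltas=[[[-0.1,0,-0.2,0,-1],[-0.3,0,-0.3,0,-1],[-0.5,0,-0.3,0,-1],[-0.6,0.2,-0.3,0,-1],[-0.6,0.3,-0.3,0,-1]]])

```text
clock: 23.45
tool_pos: [0.5044, 0.2292, 0.2092]
orientation: [179.9, -0.0, -95.4]
force: [-0.4, -0.2, 0.4]
opening: 0.0004
gripper_force: 0.0
```

```bash
python3 prof.py | tail -1
```

```text
[0.50234333 0.22816687 0.20971172]
```

View pics/last.png

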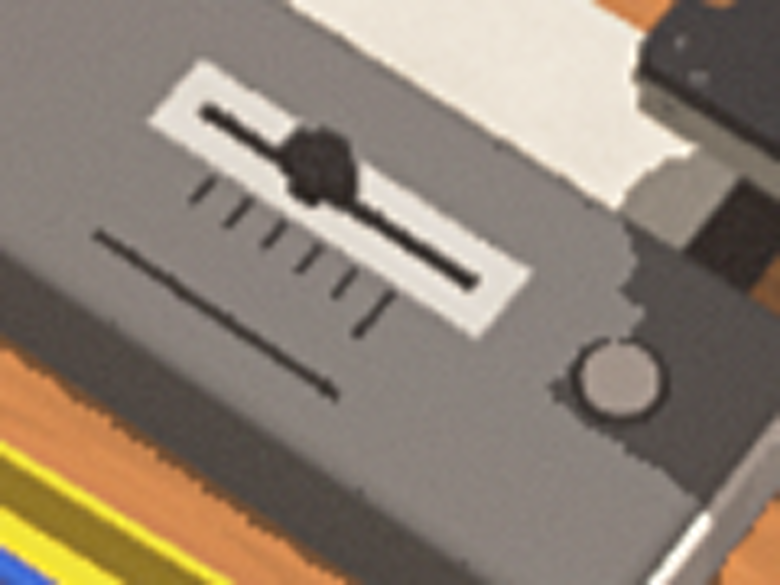

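The lever tab is now at (320, 162), shifted (−71, −46) from its first-notch place. That is two 16 mm pitches, so it rests in the third notch, and nothing is touching it.

```bash
python3 -c "
from plant import ctrl
print(ctrl.close_job())"
```

```text
the job is handed in; nothing more can be done
None
```

The lever was pushed home, then away through three clicks, and rests in the third notch (final picture agrees); one try rode on top of its nose (about 6 N) and I redid it lower, other items weren't touched, and the job is handed in at about 23.5 s.

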